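Tip the games box onto the green felt

TASK

The wooden games box stands on edge on the display plank, not level with the green felt panel. With the closed fingers, gently slide the upright box along the plank until it is level with the green panel, then push it high on its face so that it topples over sideways and lands lying flat inside the green panel's outline. Never pinch or lift the box, do not let it fall anywhere else, and leave the four small wares around the plank alone.

Things in the scene. Friction and masses are not known exactly. Their poses are not given: they have to be found in the camera images.
- plank: Fixed pale wooden display plank lying on the work surface, 310 (its x) x 350 (its y) x 12 mm thick. Origin: centre of its underside, so its top is 12 mm above the origin. A thin dark line runs along its x axis through the middle. It stands at a different place and yaw each time.
- green_panel: Green felt panel with a thin dark border, flush in the plank's top (nothing to catch on), 160 (its x) x 150 (its y) mm to the outside of the border. Origin: its centre, at the level of the plank's top. Its axes are parallel to the plank's. It lies on either the +y or the -y side of the plank's middle line, its nearer edge about 5 mm from the line, and it is shifted by 40 to 50 mm along the plank's x, towards either end.
- red_panel: Red felt panel, same size, origin and axes as the green one, on the other side of the middle line and shifted the other way along it. The box must not land there.
- games_box: Loose shut wooden box, chequered on both large faces, 120 (x) x 36 (y, thickness) x 120 (z, height) mm, 0.25 to 0.5 kg. It stands on edge on the plank, astride the middle line, its x along that line to about 0.08 rad, its large faces looking to +y and -y, towards the panels. Origin: centre of the edge face it stands on; z points up while it stands and level once it lies.
- box_center (a point): Centre of the games box, 60 mm above its origin. Pushed at half height or lower on an end face (+x or -x) the box slides along the plank (friction coefficient 0.36 to 0.54; it would tip if pushed at the very top); pushed near the top of a large face it pivots over its far lower edge, and falls by itself once it leans by more than about 17 degrees.
- box_foot_a (a point): Lower corner of the standing box at its -x end, in the middle of the thickness (60 mm to -x from its origin).
- box_foot_b (a point): Lower corner at its +x end, in the middle of the thickness.
- box_top_a (a point): Upper corner of the standing box at its -x end, in the middle of the thickness (120 mm above box_foot_a).
- box_top_b (a point): Upper corner at its +x end, in the middle of the thickness.
- king: Loose turned pale wooden chess king, 38 mm across the foot, 90 mm tall, off the plank on the work surface. Origin: centre of its underside. Leave alone. The four small wares stand in any order, two beyond each of the plank's sides (230 to 250 mm from its middle line).
- casket: Loose octagonal dark box with a pale lid, 72 mm across, 50 mm tall. Origin: centre of its underside. Leave alone.
- cup: Loose turned wooden cup, 68 mm across, 75 mm tall. Origin: centre of its underside. Leave alone.
- pot: Loose terracotta-coloured round pot with a knob, 64 mm across, 78 mm tall. Origin: centre of its underside. Leave alone.
There are look-alikes about, which are no part of the job. Several things have the shape of the games_box; the one meant has the colours described above.

How it is judged:
By the outcome, as a careful person would: the job done as asked, in the order asked, and still so for the second after the job is handed in, with the robot touching nothing.
It also fails if it takes over 48 s, if anything falls off the work surface, if the arm or the gripper's body presses on something with over 40 N, if the wrist force passes 120 N, or if a joint passes its speed limit or range.

ROBOT

A 7-joint arm with a two-finger parallel gripper is mounted at the origin on the work surface. World frame = base frame: x ahead of the robot, y to its left, z up, the work surface at z = 0. Lengths are in mm, angles in rad, forces in N, time in s.
With the tool pointing down it reaches from about 400 to 850 mm from the base axis. Payload 10.4 kg.
Tool frame: the origin (TCP) lies midway between the tips of the shut fingers; the grasp point (between the pads) lies 19 mm behind it (robot.grip_point_offset is the distance from the TCP to the grasp point, in mm); z points along the fingers, y is the direction in which the jaws open and shut (so a half turn about z gives the same grasp; the last joint's range is limited). The gripper opens to 85 mm and grips with 20 to 120 N. Pads are 22 mm wide; open, the fingers measure 114 mm over their backs; the gripper's body (76 mm by 85 mm) begins 54 mm behind the grasp point. The pads swing forward as they close: fully open they stand 13 mm farther back than shut.
Start: joints at [-1.298, 0.332, -0.065, 1.46, 0.022, 1.35, -0.088], TCP at [182.177, 597.884, 202.938] pointing down, gripper open.
Joint ranges: [-2.6, 2.6], [-0.5, 2.12], [-1.47, 1.34], [0.16, 2.42], [-1.27, 4.41], [0.06, 2.06], [-2.6, 2.6]. Speed limits (rad/s): [2.22, 2.22, 2.79, 2.79, 3.14, 3.14, 3.14].

INTERFACE

Orientations are given as a 3x3 rotation matrix whose columns are the frame's x, y, z axes.
In Python, from bench import robot gives the robot as it stands.
- The arm moves only by the tool apply_moves, never from a script. Its argument "rows" is a list of rows, each an object with "translation": the shift along the tool's x, y, z in m, a list of three; "angular": the turn, a rotation vector about the tool's x, y, z in degrees, a list of three; "gripper": the opening, from 0 (shut) to 1 (fully open). In form: [{"translation": [dx, dy, dz], "angular": [ax, ay, az], "gripper": gripper}, ...]. A call has exactly 8 rows; each row is the pose to reach, as a shift and turn from the pose measured when the call began, along the tool's axes at that moment; what a row does not reach only later rows make up. A row lasts 1/10 s, in which the tool goes at most 50 mm and 8.59 degrees, less where a joint would pass 70% of its speed; a pose out of reach is approached as far as the arm can. A call with a gripper value outside its range is refused whole. The fingers move at their own pace and stop on an object; the grip force is fixed at half the most. Time passes only in rows, so rows that repeat a pose let the fingers close, or fill a call up. It gives the time, the measured TCP pose, the force and the opening at its end, in the units of the state.
- robot.get_state(): the state, without advancing time (a new reading comes with each control period).
- robot.get_image(name): name is "side" or "top"; returns the picture (480x640x3 uint8, red, green, blue); there is no depth.
- robot.get_calibration(name): a dict with "vfov" (degrees; the focal length in pixels is half the picture's height over the tangent of half this angle, whatever the lens; pixels are square), "cx", "cy" (the principal point, pixels), "rvec" (rotation vector, rad) and "tvec" (3), from world to camera coordinates, as OpenCV has them. Camera axes: x right, y down, z forward; pixel columns grow to the right and rows downward; lengths in mm; the calibration is good to about 2 mm. A picture is of the moment at which its call begins. get_calibration takes no time and is no camera call.
- robot.sign_off(): hands the job in, once; it reports no verdict.
The state is a dict: "time_s": time; "qpos": joint angles; "qd": joint speeds; "joint_torque": joint torques, N m; "position": TCP position; "tcp_rot": TCP orientation; "ft_force": force on the tool from outside, world axes, zero at the start; "wrist_torque": the same for the moment, N m; "gripper_width": opening from 0.0 (shut) to 1.0 (fully open).
Only numpy, scipy, OpenCV 4.12 (cv2) and the standard library are available. Lean on these libraries where they do the work, as an engineer would, in place of code of your own. Each camera call takes 0.05 s, during which the arm holds its last target. There are 200 camera calls.

## Working session

There is one attempt and no reset: what is moved stays moved. The work goes in short steps, Python scripts to look and compute and a tool call to move; the robot and the scene stay as the last step left them, time stands still between calls to the robot, and variables do not carry over. Pictures are saved under pics/ and viewed, about 8 in all and at most 12, crops included, and the job is handed in when it is done.

Besides the shell and the picture viewer there is one more tool, called after "Emit:" as name(argument=value, ...), one argument or row to a line, values as JSON. apply_moves: Moves the arm, as the interface text tells. Its arguments: {"type":"object","properties":{"rows":{"type":"array","items":{"type":"object","properties":{"translation":{"type":"array","items":{"type":"number"}},"angular":{"type":"array","items":{"type":"number"}},"gripper":{"type":"number"}}}}},"required":["rows"]}

```bash
mkdir -p pics; python3 - <<'E'
from bench import robot
import cv2
for n in ("top","side"):
    cv2.imwrite(f"pics/{n}0.png",robot.get_image(n)[:,:,::-1]); print(robot.get_calibration(n))
s=robot.get_state();print(s)
E
```

```text
{'vfov': 52.902612121971714, 'cx': 318.45750763575285, 'cy': 235.5799864530357, 'rvec': array([ 2.11752916, -2.16580717,  0.20015104]), 'tvec': array([  38.20793027,  578.44721757, 1036.43847069])}
{'vfov': 43.002108023422394, 'cx': 320.40319600304883, 'cy': 233.68345641953482, 'rvec': array([ 2.05584585, -0.56155034,  0.31807075]), 'tvec': array([-445.18814092,  257.54074385, 1065.67421249])}
{'time_s': 0.1, 'qpos': array([-1.29759046,  0.33279049, -0.0647173 ,  1.46083486,  0.02157685,
        1.34994015, -0.08850891]), 'qd': array([-0.00036121, -0.00231574,  0.00136423, -0.00344699, -0.00123299,
        0.00274009, -0.00039536]), 'joint_torque': array([ 1.39541848e-03, -6.26753354e+01,  4.92038112e-02, -3.92415404e+01,
        1.64114207e-02,  7.39081297e-03,  5.38723293e-05]), 'position': array([182.07149076, 597.49814024, 202.2176509 ]), 'tcp_rot': array([[-9.56573693e-01,  2.91490399e-01, -3.42966583e-04],
       [ 2.91490599e-01,  9.56572900e-01, -1.23170305e-03],
       [-3.09570751e-05, -1.27818627e-03, -9.99999183e-01]]), 'ft_force': array([-0.094729  , -0.38684475,  0.07994955]), 'wrist_torque': array([-0.03522637, -0.00779593, -0.00771585]), 'gripper_width': 0.9974638049582694}
```

View pics/top0.png

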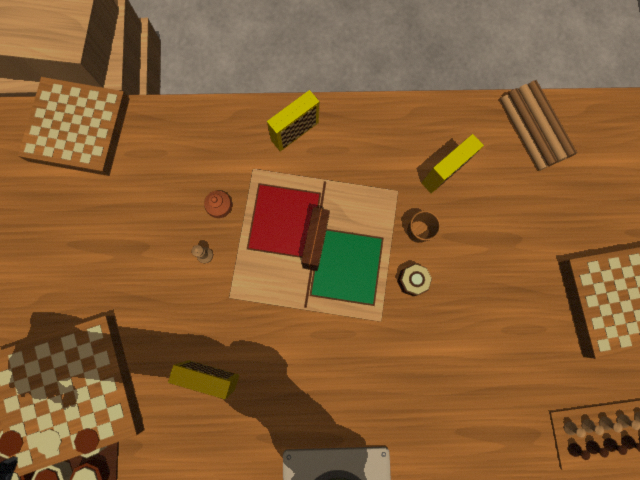

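View pics/side0.png

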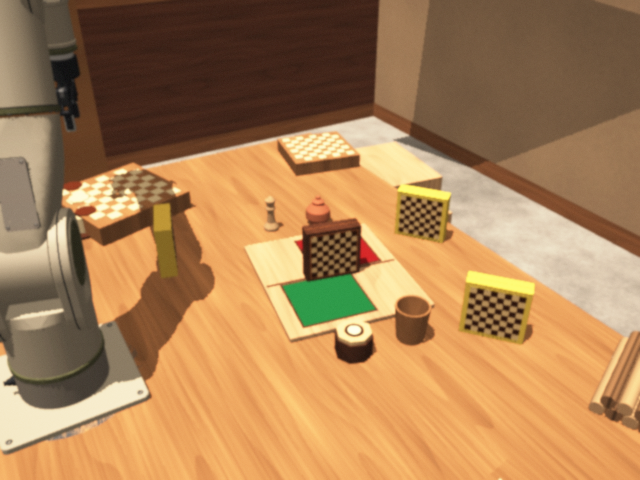

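The top picture shows the plank around (315,245), with the red panel at (284,220), the green panel at (347,267) and the brown box standing on the line at about (315,238). Things that could be mistaken for the box are the yellow ones at (293,120), (452,163) and (203,380), and the flat boards at the edges. I choose the brown one at (315,238) in the top view, which is (332,250) in the side view.

```bash
python3 - <<'E'
import cv2,numpy as np
t=cv2.imread("pics/top0.png")[160:330,220:410]; s=cv2.imread("pics/side0.png")[190:340,240:440]
t=cv2.resize(t,None,fx=4,fy=4,interpolation=cv2.INTER_CUBIC)[:600] if 0 else cv2.resize(t,None,fx=3.5,fy=3.5,interpolation=cv2.INTER_CUBIC)
s=cv2.resize(s,None,fx=4,fy=4,interpolation=cv2.INTER_CUBIC)
cv2.imwrite("pics/tc.png",t);cv2.imwrite("pics/sc.png",s)
E
cat > h.py <<'E'
from bench import robot
import numpy as np, cv2
def cam(n):
    c=robot.get_calibration(n); f=240/np.tan(np.radians(c['vfov'])/2)
    return np.array([[f,0,c['cx']],[0,f,c['cy']],[0,0,1.]]),c['rvec'],c['tvec']
def proj(n,P):
    K,r,t=cam(n); return cv2.projectPoints(np.float64(P).reshape(-1,3),r,t,K,None)[0][:,0]
def back(n,uv,z):
    K,r,t=cam(n); R=cv2.Rodrigues(r)[0]; C=-R.T@t
    uv=np.float64(uv).reshape(-1,2); d=np.c_[uv,np.ones(len(uv))]@np.linalg.inv(K).T@R
    return C+d*((z-C[2])/d[:,2:])
E
```

```text
(no output)
```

View pics/tc.png

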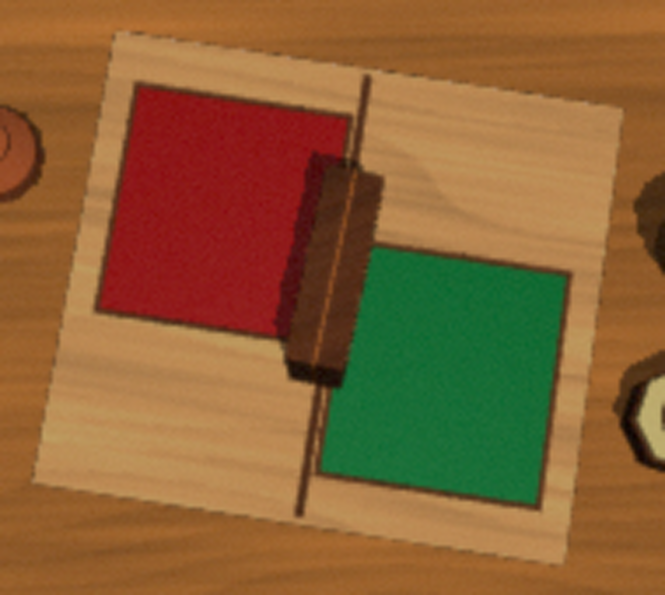

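View pics/sc.png

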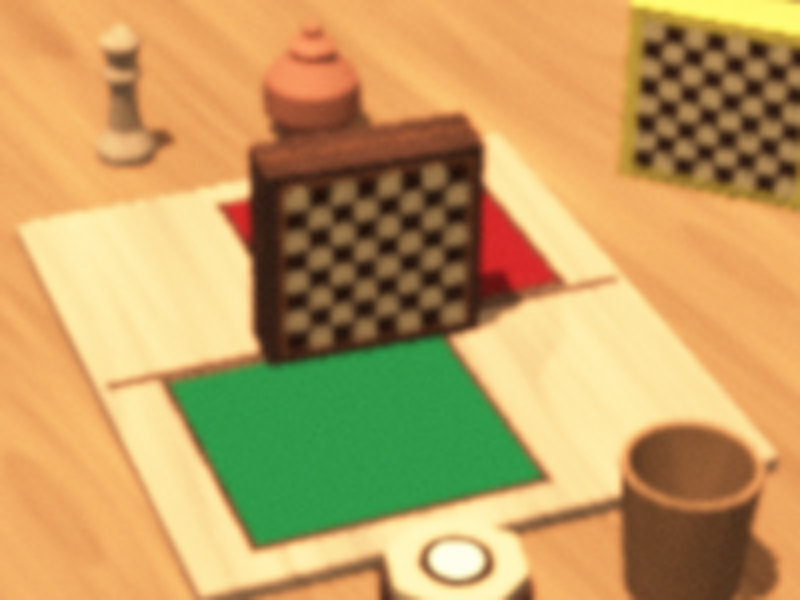

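The crops confirm the brown chequered box. Green lies on the robot's right (image right), shifted toward the robot. Next I compute the poses.

```bash
python3 - <<'E'
from h import *
np.set_printoptions(precision=1,suppress=True)
T=lambda a:(np.float64(a)+.5)/3.5+[220,160]-.5
S=lambda a:(np.float64(a)+.5)/4+[240,190]-.5
pl=back("top",T([(117,32),(622,108),(563,563),(35,483)]),12);print("plank",pl,pl.mean(0),[np.linalg.norm(pl[i]-pl[i-1]) for i in range(4)])
g=back("top",T([(372,242),(572,272),(540,508),(318,473)]),12);print("green",g,g.mean(0))
ln=back("top",T([(367,75),(300,517)]),12);print("line",ln)
bt=back("top",T([(328,165),(383,177),(343,375),(290,365)]),132);print("boxtop T",bt,bt.mean(0))
b=back("side",S([(250,150),(465,115),(483,150),(278,180)]),132);print("boxtop S",b,b.mean(0))
b=back("side",S([(272,362),(476,328)]),12);print("foot S",b)
p=back("side",S([(18,228),(497,135),(775,462),(205,598)]),12);print("plank S",p,p.mean(0))
def yaw(d): return np.degrees(np.arctan2(d[1],d[0]))
print("yaws",yaw(pl[0]-pl[3]),yaw(pl[1]-pl[2]),yaw(ln[0]-ln[1]),yaw(g[1]-g[2]),yaw(pl[1]-pl[0])+90, yaw(bt[0]-bt[3]),yaw(bt[1]-bt[2]),yaw(b[1]-b[0]))
print("cams",[-cv2.Rodrigues(cam(n)[1])[0].T@cam(n)[2] for n in("top","side")])
E
```

```text
plank [[ 749.6  176.    12. ]
 [ 689.7 -165.1   12. ]
 [ 387.5 -111.3   12. ]
 [ 446.8  229.4   12. ]] [568.4  32.2  12. ] [np.float64(307.5025190600645), np.float64(346.3134509791359), np.float64(306.98952281357106), np.float64(345.8007907820377)]
green [[ 601.1    6.6   12. ]
 [ 578.  -126.    12. ]
 [ 423.   -97.9   12. ]
 [ 449.    45.8   12. ]] [512.8 -42.9  12. ]
line [[716.2   7.   12. ]
 [420.9  58.1  12. ]]
boxtop T [[626.4  36.1 132. ]
 [618.4   3.4 132. ]
 [500.1  30.1 132. ]
 [506.7  61.  132. ]] [562.9  32.6 132. ]
boxtop S [[506.5  56.4 132. ]
 [622.4  30.5 132. ]
 [610.3  -4.7 132. ]
 [504.1  23.1 132. ]] [560.8  26.4 132. ]
foot S [[505.4  33.9  12. ]
 [617.2   5.   12. ]]
plank S [[ 444.   225.4   12. ]
 [ 744.9  173.2   12. ]
 [ 681.5 -170.5   12. ]
 [ 384.7 -115.3   12. ]] [563.8  28.2  12. ]
yaws -10.004564844263786 -10.100398509812297 -9.823108912753876 -10.265494049092798 -9.956327559868313 -11.76820703291713 -12.736214885186305 -14.471731886770367
cams [array([ 397.7,   46.9, 1118. ]), array([ -13.7, -896.4,  772.4])]
```

```bash
cat >> h.py <<'E'
from scipy.spatial.transform import Rotation as Ro
np.set_printoptions(precision=2,suppress=True)
YAW=np.radians(-10); u=np.array([np.cos(YAW),np.sin(YAW),0]); v=np.array([-u[1],u[0],0]); Z=np.array([0,0,1.]); PC=np.array([567.,31.,12.])
def W(a,b,h): return PC+a*u+b*v+h*Z      # plank-top frame -> world
def Pf(p): d=np.asarray(p)-PC; return np.array([d@u,d@v,d[2]])
def frame(x,tilt):  # tool x along horizontal x, tip leading towards x by tilt deg
    t=np.radians(tilt); z=-Z*np.cos(t)+x*np.sin(t); X=x*np.cos(t)+Z*np.sin(t)
    return np.c_[X,np.cross(z,X),z]
def delta(p,R):
    s=robot.get_state(); R0=s['tcp_rot']
    print("t",s['time_s'],"plank-frame",Pf(s['position']),"F",s['ft_force'],"q",s['qpos'])
    print("trans m",(R0.T@(p-s['position'])/1000).round(4),"ang deg",Ro.from_matrix(R0.T@R).as_rotvec(degrees=True))
E
python3 - <<'E'
from h import *
delta(W(100,0,210),frame(-u,15))
for d in(0,40):print(W(55+d,0,50))
E
```

```text
t 0.1 plank-frame [-477.45  491.05  190.22] F [-0.09 -0.39  0.08] q [-1.3   0.33 -0.06  1.46  0.02  1.35 -0.09]
trans m [-0.63 -0.42 -0.02] ang deg [ 0.84 14.98 -6.92]
[621.16  21.45  62.  ]
[660.56  14.5   62.  ]
```

Emit:
apply_moves(
  rows=[
    {"translation": [-0.03, -0.02, -0.005], "angular": [0, 2, -1], "gripper": 0},
    {"translation": [-0.07, -0.047, -0.01], "angular": [0, 4, -2], "gripper": 0},
    {"translation": [-0.11, -0.073, -0.02], "angular": [0, 6, -3], "gripper": 0},
    {"translation": [-0.15, -0.1, -0.02], "angular": [0, 8, -4], "gripper": 0},
    {"translation": [-0.19, -0.127, -0.02], "angular": [0, 10, -5], "gripper": 0},
    {"translation": [-0.23, -0.153, -0.02], "angular": [0, 12, -6], "gripper": 0},
    {"translation": [-0.27, -0.18, -0.02], "angular": [0.5, 14, -7], "gripper": 0},
    {"translation": [-0.31, -0.207, -0.02], "angular": [0.8, 15, -7], "gripper": 0},
  ],
)

```text
time_s: 0.9
position: [419.3, 307.1, 222.2]
tcp_rot: [[-0.951, 0.172, -0.257], [0.166, 0.985, 0.046], [0.261, 0.001, -0.965]]
ft_force: [0.8, -0.0, -0.7]
gripper_width: 0.002
```

```bash
python3 - <<'E'
from h import *
delta(W(105,0,210),frame(-u,15))
E
```

```text
t 0.9 plank-frame [-193.36  246.23  210.25] F [ 0.76 -0.   -0.69] q [-0.73  0.25  0.17  1.56 -0.22  1.54  0.86]
trans m [-0.29 -0.25 -0.08] ang deg [ 0.02 -0.11  0.08]
```

Emit:
apply_moves(
  rows=[
    {"translation": [-0.036, -0.031, -0.01], "angular": [0, 0, 0], "gripper": 0},
    {"translation": [-0.073, -0.062, -0.02], "angular": [0, 0, 0], "gripper": 0},
    {"translation": [-0.11, -0.093, -0.03], "angular": [0, 0, 0], "gripper": 0},
    {"translation": [-0.146, -0.124, -0.04], "angular": [0, 0, 0], "gripper": 0},
    {"translation": [-0.183, -0.155, -0.05], "angular": [0, 0, 0], "gripper": 0},
    {"translation": [-0.22, -0.186, -0.06], "angular": [0, 0, 0], "gripper": 0},
    {"translation": [-0.256, -0.217, -0.07], "angular": [0, 0, 0], "gripper": 0},
    {"translation": [-0.29, -0.25, -0.08], "angular": [0, 0, 0], "gripper": 0},
  ],
)

```text
time_s: 1.7
position: [673.4, 7.8, 223.0]
tcp_rot: [[-0.951, 0.172, -0.258], [0.165, 0.985, 0.046], [0.262, 0.001, -0.965]]
ft_force: [0.9, 0.4, 0.6]
gripper_width: -0.004
```

```bash
python3 - <<'E'
from h import *
delta(W(105,0,52),frame(-u,15))
E
```

```text
t 1.7 plank-frame [108.86  -4.34 211.02] F [0.88 0.38 0.61] q [-0.23  0.69  0.35  0.97 -0.25  1.78  1.46]
trans m [-0.04  0.    0.15] ang deg [ 0.01 -0.16  0.13]
```

Emit:
apply_moves(
  rows=[
    {"translation": [-0.006, 0, 0.02], "angular": [0, 0, 0], "gripper": 0},
    {"translation": [-0.012, 0, 0.045], "angular": [0, 0, 0], "gripper": 0},
    {"translation": [-0.018, 0.001, 0.07], "angular": [0, 0, 0], "gripper": 0},
    {"translation": [-0.025, 0.002, 0.095], "angular": [0, 0, 0], "gripper": 0},
    {"translation": [-0.032, 0.002, 0.12], "angular": [0, 0, 0], "gripper": 0},
    {"translation": [-0.038, 0.002, 0.14], "angular": [0, 0, 0], "gripper": 0},
    {"translation": [-0.04, 0.002, 0.154], "angular": [0, 0, 0], "gripper": 0},
    {"translation": [-0.04, 0.002, 0.154], "angular": [0, 0, 0], "gripper": 0},
  ],
)

```text
time_s: 2.5
position: [670.6, 10.3, 61.6]
tcp_rot: [[-0.95, 0.171, -0.262], [0.165, 0.985, 0.045], [0.265, -0.0, -0.964]]
ft_force: [-0.0, 1.1, -0.1]
gripper_width: 0.0
```

```bash
sed -i 's/precision=2/precision=4/' h.py; python3 - <<'E'
from h import *
delta(W(72,-2,50),frame(-u,15))
cv2.imwrite("pics/side1.png",robot.get_image("side")[150:375,220:520,::-1].repeat(2,0).repeat(2,1))
E
```

```text
t 2.5 plank-frame [105.6313  -2.3601  49.581 ] F [-0.0116  1.0783 -0.1125] q [-0.241   0.769   0.3258  1.1836 -0.2634  1.4927  1.4831]
trans m [0.0325 0.0004 0.0085] ang deg [-0.0377 -0.3919  0.1217]
```

View pics/side1.png

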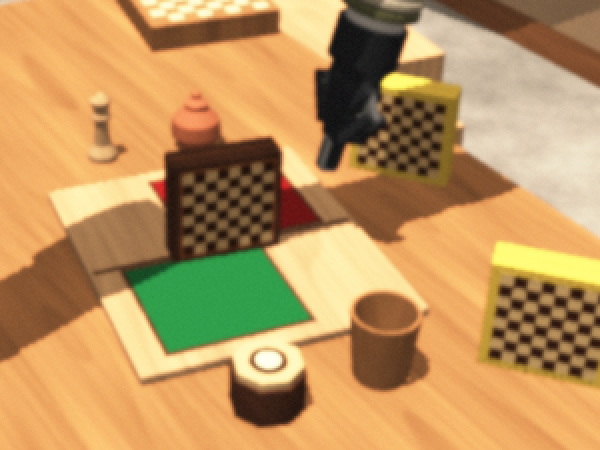

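The side view shows the shut fingers beyond the box's far end at (325,165), clear of it, with the box still upright.

Emit:
apply_moves(
  rows=[
    {"translation": [0.004, 0, 0.001], "angular": [0, 0, 0], "gripper": 0},
    {"translation": [0.008, 0, 0.002], "angular": [0, 0, 0], "gripper": 0},
    {"translation": [0.012, 0, 0.003], "angular": [0, 0, 0], "gripper": 0},
    {"translation": [0.016, 0, 0.004], "angular": [0, 0, 0], "gripper": 0},
    {"translation": [0.02, 0, 0.0055], "angular": [0, 0, 0], "gripper": 0},
    {"translation": [0.024, 0, 0.0065], "angular": [0, 0, 0], "gripper": 0},
    {"translation": [0.028, 0, 0.0075], "angular": [0, 0, 0], "gripper": 0},
    {"translation": [0.032, 0, 0.0085], "angular": [0, 0, 0], "gripper": 0},
  ],
)

```text
time_s: 3.35
position: [638.6, 16.0, 63.6]
tcp_rot: [[-0.951, 0.171, -0.259], [0.165, 0.985, 0.046], [0.263, 0.0, -0.965]]
ft_force: [0.6, -0.2, -0.4]
gripper_width: -0.002
```

Emit:
apply_moves(
  rows=[
    {"translation": [0.002, 0, 0.0005], "angular": [0, 0, 0], "gripper": 0},
    {"translation": [0.004, 0, 0.001], "angular": [0, 0, 0], "gripper": 0},
    {"translation": [0.006, 0, 0.0016], "angular": [0, 0, 0], "gripper": 0},
    {"translation": [0.008, 0, 0.002], "angular": [0, 0, 0], "gripper": 0},
    {"translation": [0.01, 0, 0.0027], "angular": [0, 0, 0], "gripper": 0},
    {"translation": [0.012, 0, 0.0032], "angular": [0, 0, 0], "gripper": 0},
    {"translation": [0.014, 0, 0.0037], "angular": [0, 0, 0], "gripper": 0},
    {"translation": [0.016, 0, 0.0043], "angular": [0, 0, 0], "gripper": 0},
  ],
)

```text
time_s: 4.15
position: [622.4, 18.8, 63.8]
tcp_rot: [[-0.951, 0.171, -0.258], [0.165, 0.985, 0.045], [0.262, 0.0, -0.965]]
ft_force: [1.1, -0.9, 0.1]
gripper_width: -0.002
```

```bash
python3 - <<'E'
from h import *
delta(W(30,-2,50),frame(-u,15))
E
```

```text
t 4.15 plank-frame [56.7291 -2.4076 51.768 ] F [ 1.1297 -0.852   0.0636] q [-0.2822  0.6583  0.327   1.3574 -0.2441  1.4247  1.4735]
trans m [0.0253 0.0005 0.0087] ang deg [-0.0117 -0.2107  0.1285]
```

Emit:
apply_moves(
  rows=[
    {"translation": [0.002, 0, 0.0008], "angular": [0, 0, 0], "gripper": 0},
    {"translation": [0.004, 0, 0.0014], "angular": [0, 0, 0], "gripper": 0},
    {"translation": [0.006, 0, 0.002], "angular": [0, 0, 0], "gripper": 0},
    {"translation": [0.008, 0, 0.0026], "angular": [0, 0, 0], "gripper": 0},
    {"translation": [0.01, 0, 0.0032], "angular": [0, 0, 0], "gripper": 0},
    {"translation": [0.012, 0, 0.0038], "angular": [0, 0, 0], "gripper": 0},
    {"translation": [0.014, 0, 0.0044], "angular": [0, 0, 0], "gripper": 0},
    {"translation": [0.016, 0, 0.005], "angular": [0, 0, 0], "gripper": 0},
  ],
)

```text
time_s: 4.95
position: [605.8, 21.7, 63.1]
tcp_rot: [[-0.951, 0.172, -0.258], [0.165, 0.985, 0.045], [0.262, 0.0, -0.965]]
ft_force: [2.2, 0.0, 1.4]
gripper_width: -0.001
```

```bash
python3 - <<'E'
from h import *
delta(W(22,-2,50),frame(-u,15))
a=robot.get_image("side")[175:325,240:440,::-1];b=robot.get_image("top")[160:310,220:420,::-1]
f=lambda i:cv2.resize(i,(400,300) if 0 else (800,600),interpolation=cv2.INTER_CUBIC)
cv2.imwrite("pics/s2.png",f(a));cv2.imwrite("pics/t2.png",f(b))
E
```

```text
t 4.95 plank-frame [39.8109 -2.4499 51.1195] F [2.2071 0.0139 1.4063] q [-0.2954  0.6237  0.3268  1.4128 -0.2378  1.4029  1.4685]
trans m [0.0169 0.0005 0.0058] ang deg [-0.0111 -0.2119  0.1261]
```

View pics/s2.png

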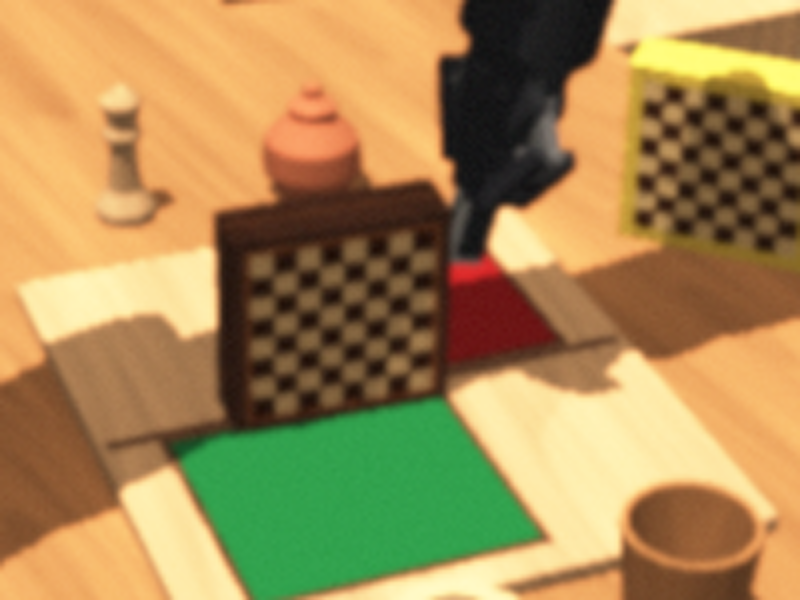

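Contact has been made: the box is upright and sliding, its front lower corners now at crop (235,427) and (445,398).

```bash
python3 - <<'E'
from h import *
S=lambda a,o:(np.float64(a)+.5)/4+[240,o]-.5
for q,o in(([(272,362),(476,328)],190),([(235,427),(445,398)],175)):
    for p in back("side",S(q,o),12):print("foot",Pf(p))
for q,o in(([(278,180),(483,150)],190),([(242,245),(450,215)],175)):
    for p in back("side",S(q,o),132):print("top",Pf(p))
for p in back("side",S([(167,382),(545,480),(255,548),(448,339)],190),12): print("green corner",Pf(p))
for p in back("side",S([(110,445),(620,338)],175),12): print("line",Pf(p))
E
```

```text
foot [-61.1792  -7.8588  -0.    ]
foot [ 53.9516 -16.8627   0.    ]
foot [-81.21    -5.2573   0.    ]
foot [ 34.348  -19.6942   0.    ]
top [-60.552  -18.6759 120.    ]
top [ 48.7949 -27.6236 120.    ]
top [-79.2094 -16.8962 120.    ]
top [ 30.8172 -26.3168 120.    ]
green corner [-119.2792   -5.5131    0.    ]
green corner [  32.7557 -151.0648    0.    ]
green corner [-120.2985 -149.8003    0.    ]
green corner [ 35.5036 -21.1356   0.    ]
line [-148.2718    2.4626    0.    ]
line [149.9034   0.0095   0.    ]
```

The box yaw seems to have turned a few degrees clockwise, so I back off and push the rest nearer its +v side.

Emit:
apply_moves(
  rows=[
    {"translation": [-0.004, 0, -0.001], "angular": [0, 0, 0], "gripper": 0},
    {"translation": [-0.008, 0, -0.002], "angular": [0, 0, 0], "gripper": 0},
    {"translation": [-0.008, 0.004, -0.002], "angular": [0, 0, 0], "gripper": 0},
    {"translation": [-0.008, 0.008, -0.002], "angular": [0, 0, 0], "gripper": 0},
    {"translation": [-0.008, 0.011, -0.002], "angular": [0, 0, 0], "gripper": 0},
    {"translation": [-0.005, 0.011, -0.001], "angular": [0, 0, 0], "gripper": 0},
    {"translation": [-0.002, 0.011, 0], "angular": [0, 0, 0], "gripper": 0},
    {"translation": [0, 0.011, 0], "angular": [0, 0, 0], "gripper": 0},
  ],
)

```text
time_s: 5.85
position: [607.1, 32.5, 63.1]
tcp_rot: [[-0.951, 0.172, -0.259], [0.165, 0.985, 0.045], [0.263, 0.0, -0.965]]
ft_force: [0.9, -0.3, -0.9]
gripper_width: 0.001
```

Emit:
apply_moves(
  rows=[
    {"translation": [0.002, 0, 0.0006], "angular": [0, 0, 0], "gripper": 0},
    {"translation": [0.004, 0, 0.0012], "angular": [0, 0, 0], "gripper": 0},
    {"translation": [0.006, 0, 0.0018], "angular": [0, 0, 0], "gripper": 0},
    {"translation": [0.008, 0, 0.0024], "angular": [0, 0, 0], "gripper": 0},
    {"translation": [0.01, 0, 0.003], "angular": [0, 0, 0], "gripper": 0},
    {"translation": [0.012, 0, 0.0036], "angular": [0, 0, 0], "gripper": 0},
    {"translation": [0.014, 0, 0.0042], "angular": [0, 0, 0], "gripper": 0},
    {"translation": [0.015, 0, 0.0045], "angular": [0, 0, 0], "gripper": 0},
  ],
)

```text
time_s: 6.65
position: [591.7, 35.3, 62.8]
tcp_rot: [[-0.951, 0.172, -0.258], [0.165, 0.985, 0.046], [0.262, 0.001, -0.965]]
ft_force: [3.3, -0.0, 2.0]
gripper_width: 0.005
```

```bash
python3 - <<'E'
from h import *
delta(W(20,8,50),frame(-u,15))
a=robot.get_image("side")[175:325,240:440,::-1];b=robot.get_image("top")[190:310,260:360,::-1]
cv2.imwrite("pics/c3.png",np.hstack([cv2.resize(a,(400,300),interpolation=3),cv2.resize(b,(250,300),interpolation=3)]))
cv2.imwrite("pics/s3.png",cv2.resize(a,(800,600),interpolation=3))
E
```

```text
t 6.65 plank-frame [23.5749  8.4835 50.835 ] F [ 3.2629 -0.0231  1.9999] q [-0.3199  0.5946  0.3227  1.4572 -0.2349  1.3852  1.4474]
trans m [ 0.0032 -0.0005  0.0017] ang deg [-0.0027 -0.2111  0.1271]
```

View pics/s3.png

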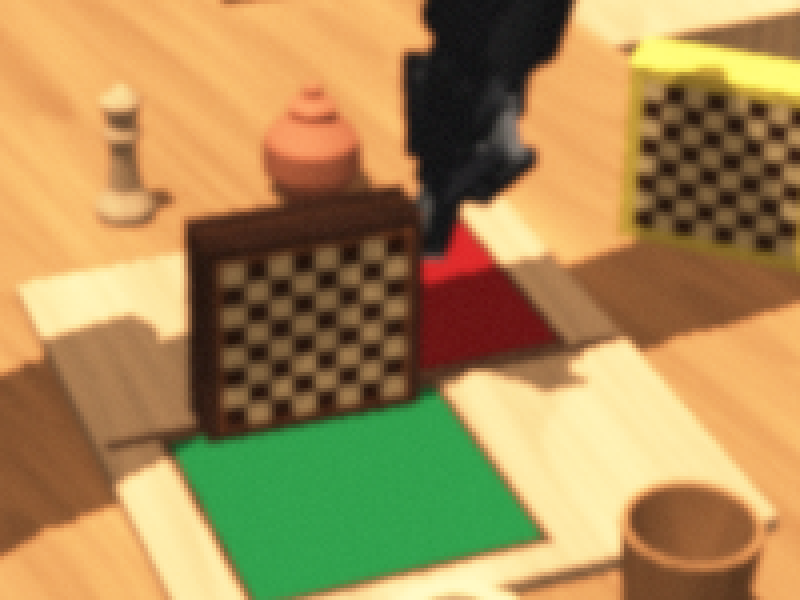

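Box upright; front lower corners are now at crop (208,437) and (418,402). Yaw is better.

```bash
python3 - <<'E'
from h import *
S=lambda a,o:(np.float64(a)+.5)/4+[240,o]-.5
for p in back("side",S([(208,437),(418,402)],175),12):print("foot",Pf(p))
for p in back("side",S([(213,255),(420,222)],175),132):print("top",Pf(p))
E
```

```text
foot [-97.5559  -8.8353   0.    ]
foot [ 19.1616 -18.0454  -0.    ]
top [-95.9561 -20.9178 120.    ]
top [ 13.6385 -27.4099 120.    ]
```

Emit:
apply_moves(
  rows=[
    {"translation": [0.001, 0, 0.0004], "angular": [0, 0, 0], "gripper": 0},
    {"translation": [0.002, 0, 0.0008], "angular": [0, 0, 0], "gripper": 0},
    {"translation": [0.003, 0, 0.0012], "angular": [0, 0, 0], "gripper": 0},
    {"translation": [0.003, 0, 0.0012], "angular": [0, 0, 0], "gripper": 0},
    {"translation": [0, 0, 0], "angular": [0, 0, 0], "gripper": 0},
    {"translation": [-0.008, 0, -0.002], "angular": [0, 0, 0], "gripper": 0},
    {"translation": [-0.02, 0, -0.006], "angular": [0, 0, 0], "gripper": 0},
    {"translation": [-0.04, 0, -0.012], "angular": [0, 0, 0], "gripper": 0},
  ],
)

```text
time_s: 7.55
position: [632.9, 28.2, 63.8]
tcp_rot: [[-0.95, 0.171, -0.26], [0.165, 0.985, 0.046], [0.264, 0.001, -0.965]]
ft_force: [-0.1, -0.5, -0.3]
gripper_width: -0.001
```

```bash
python3 - <<'E'
from h import *
R=frame(-u,0)
for p in (W(70,8,180),W(-42,70,175),W(-42,70,102)): delta(p,R)
E
```

```text
t 7.55 plank-frame [65.3946  8.7097 51.7707] F [-0.0749 -0.4654 -0.2519] q [-0.2866  0.6818  0.3237  1.3198 -0.2509  1.4398  1.4612]
trans m [ 0.0294 -0.0007 -0.1249] ang deg [  0.0106 -15.2959   0.1508]
t 7.55 plank-frame [65.3946  8.7097 51.7707] F [-0.0749 -0.4654 -0.2519] q [-0.2866  0.6818  0.3237  1.3198 -0.2509  1.4398  1.4612]
trans m [ 0.1359  0.0616 -0.0905] ang deg [  0.0106 -15.2959   0.1508]
t 7.55 plank-frame [65.3946  8.7097 51.7707] F [-0.0749 -0.4654 -0.2519] q [-0.2866  0.6818  0.3237  1.3198 -0.2509  1.4398  1.4612]
trans m [ 0.1167  0.0616 -0.0201] ang deg [  0.0106 -15.2959   0.1508]
```

Emit:
apply_moves(
  rows=[
    {"translation": [0.007, 0, -0.03], "angular": [0, 0, 0], "gripper": 0},
    {"translation": [0.015, 0, -0.065], "angular": [0, 0, 0], "gripper": 0},
    {"translation": [0.022, 0, -0.1], "angular": [0, -2, 0], "gripper": 0},
    {"translation": [0.03, 0.005, -0.125], "angular": [0, -5, 0], "gripper": 0},
    {"translation": [0.05, 0.018, -0.12], "angular": [0, -8, 0], "gripper": 0},
    {"translation": [0.08, 0.033, -0.11], "angular": [0, -11, 0], "gripper": 0},
    {"translation": [0.11, 0.048, -0.1], "angular": [0, -14, 0], "gripper": 0},
    {"translation": [0.136, 0.062, -0.09], "angular": [0, -15.3, 0], "gripper": 0},
  ],
)

```text
time_s: 8.35
position: [536.2, 108.7, 186.6]
tcp_rot: [[-0.985, 0.17, 0.002], [0.17, 0.985, 0.001], [-0.002, 0.001, -1.0]]
ft_force: [0.2, 0.4, 0.4]
gripper_width: -0.003
```

```bash
python3 - <<'E'
from h import *
R=frame(-u,0)
delta(W(-42,70,102),R)
b=robot.get_image("top")[160:310,220:420,::-1]
cv2.imwrite("pics/t4.png",cv2.resize(b,(800,600),interpolation=3))
E
```

```text
t 8.35 plank-frame [-43.8215  71.2126 174.6319] F [0.2273 0.3588 0.3536] q [-0.5621  0.1658  0.3126  1.7109 -0.0536  1.2712  1.1619]
trans m [-0.0017 -0.0013  0.0726] ang deg [0.0707 0.0951 0.1988]
```

View pics/t4.png

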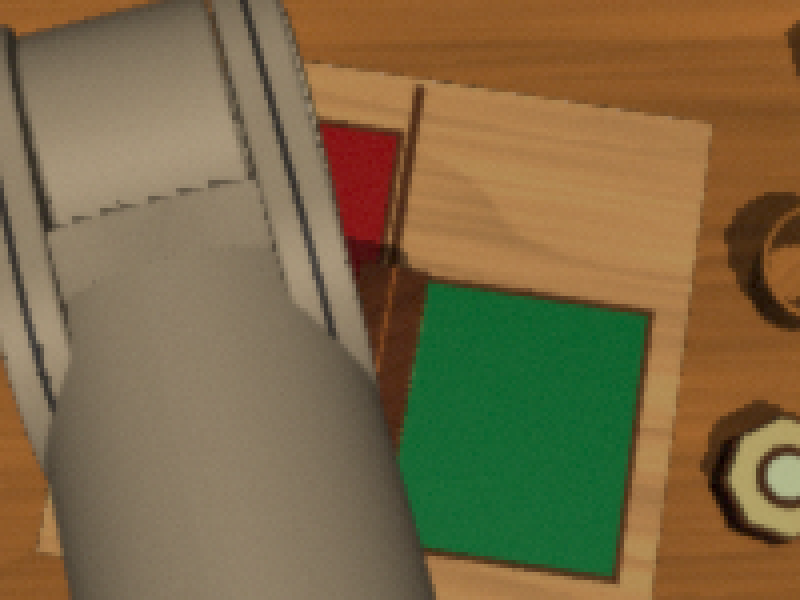

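The box is seen from above beside the arm, its far top right corner at crop (428,276). I check u there, then descend.

```bash
python3 - <<'E'
from h import *
for p in back("top",(np.array([(428,276),(402,405)])+.5)/4+[220,160]-.5,132):print(Pf(p))
E
```

```text
[ 15.8468 -19.014  120.    ]
[-52.8667 -15.7307 120.    ]
```

Emit:
apply_moves(
  rows=[
    {"translation": [-0.001, -0.001, 0.015], "angular": [0, 0, 0], "gripper": 0},
    {"translation": [-0.001, -0.001, 0.03], "angular": [0, 0, 0], "gripper": 0},
    {"translation": [-0.001, -0.001, 0.045], "angular": [0, 0, 0], "gripper": 0},
    {"translation": [-0.001, -0.001, 0.06], "angular": [0, 0, 0], "gripper": 0},
    {"translation": [-0.001, -0.001, 0.068], "angular": [0, 0, 0], "gripper": 0},
    {"translation": [-0.001, -0.001, 0.0725], "angular": [0, 0, 0], "gripper": 0},
    {"translation": [-0.001, -0.01, 0.0725], "angular": [0, 0, 0], "gripper": 0},
    {"translation": [-0.001, -0.02, 0.0725], "angular": [0, 0, 0], "gripper": 0},
  ],
)

```text
time_s: 9.2
position: [530.5, 92.1, 113.9]
tcp_rot: [[-0.986, 0.166, -0.0], [0.166, 0.986, 0.002], [0.0, 0.002, -1.0]]
ft_force: [0.5, 0.1, -0.3]
gripper_width: -0.002
```

Emit:
apply_moves(
  rows=[
    {"translation": [0, -0.003, 0], "angular": [0, 0, 0], "gripper": 0},
    {"translation": [0, -0.006, 0], "angular": [0, 0, 0], "gripper": 0},
    {"translation": [0, -0.009, 0], "angular": [0, 0, 0], "gripper": 0},
    {"translation": [0, -0.012, 0], "angular": [0, 0, 0], "gripper": 0},
    {"translation": [0, -0.015, 0], "angular": [0, 0, 0], "gripper": 0},
    {"translation": [0, -0.018, 0], "angular": [0, 0, 0], "gripper": 0},
    {"translation": [0, -0.021, 0], "angular": [0, 0, 0], "gripper": 0},
    {"translation": [0, -0.024, 0], "angular": [0, 0, 0], "gripper": 0},
  ],
)

```text
time_s: 10.0
position: [526.4, 68.3, 113.9]
tcp_rot: [[-0.986, 0.166, -0.0], [0.166, 0.986, 0.002], [0.0, 0.002, -1.0]]
ft_force: [-0.1, 0.6, -0.4]
gripper_width: 0.0
```

Emit:
apply_moves(
  rows=[
    {"translation": [0, -0.003, 0], "angular": [0, 0, 0], "gripper": 0},
    {"translation": [0, -0.006, 0], "angular": [0, 0, 0], "gripper": 0},
    {"translation": [0, -0.009, 0], "angular": [0, 0, 0], "gripper": 0},
    {"translation": [0, -0.012, 0], "angular": [0, 0, 0], "gripper": 0},
    {"translation": [0, -0.015, 0], "angular": [0, 0, 0], "gripper": 0},
    {"translation": [0, -0.018, 0], "angular": [0, 0, 0], "gripper": 0},
    {"translation": [0, -0.021, 0], "angular": [0, 0, 0], "gripper": 0},
    {"translation": [0, -0.024, 0], "angular": [0, 0, 0], "gripper": 0},
  ],
)

```text
time_s: 10.8
position: [522.4, 44.3, 113.8]
tcp_rot: [[-0.986, 0.166, -0.0], [0.166, 0.986, 0.002], [0.0, 0.002, -1.0]]
ft_force: [0.0, -0.3, -0.2]
gripper_width: 0.004
```

```bash
python3 - <<'E'
from h import *
delta(W(-42,-20,102),frame(-u,0))
cv2.imwrite("pics/s5.png",cv2.resize(robot.get_image("side")[150:330,220:460,::-1],(800,600),interpolation=3))
E
```

```text
t 10.8 plank-frame [-46.2201   5.3938 101.8331] F [ 0.0273 -0.2534 -0.2192] q [-0.4822  0.1813  0.3461  1.8564 -0.0705  1.1152  1.2939]
trans m [-0.004  -0.0254 -0.0002] ang deg [ 0.1212 -0.0259  0.4578]
```

View pics/s5.png

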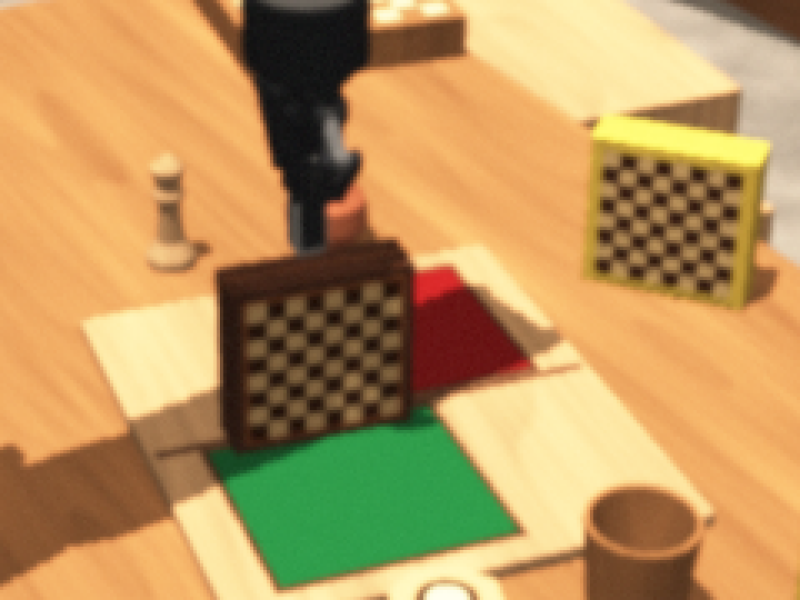

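The finger is at the top of the rear face around (310,250) and the box leans slightly toward green. I continue pushing.

Emit:
apply_moves(
  rows=[
    {"translation": [0, -0.003, 0], "angular": [0, 0, 0], "gripper": 0},
    {"translation": [0, -0.006, 0], "angular": [0, 0, 0], "gripper": 0},
    {"translation": [0, -0.009, 0], "angular": [0, 0, 0], "gripper": 0},
    {"translation": [0, -0.012, 0], "angular": [0, 0, 0], "gripper": 0},
    {"translation": [0, -0.015, 0], "angular": [0, 0, 0], "gripper": 0},
    {"translation": [0, -0.018, 0], "angular": [0, 0, 0], "gripper": 0},
    {"translation": [0, -0.021, 0], "angular": [0, 0, 0], "gripper": 0},
    {"translation": [0, -0.024, 0], "angular": [0, 0, 0], "gripper": 0},
  ],
)

```text
time_s: 11.65
position: [518.4, 19.9, 113.8]
tcp_rot: [[-0.986, 0.166, -0.0], [0.166, 0.986, 0.002], [0.0, 0.002, -1.0]]
ft_force: [0.1, 0.1, -0.8]
gripper_width: -0.002
```

```bash
python3 - <<'E'
from h import *
delta(W(-42,-20,102),frame(-u,0))
cv2.imwrite("pics/s6.png",cv2.resize(robot.get_image("side")[150:330,220:460,::-1],(800,600),interpolation=3))
E
```

```text
t 11.65 plank-frame [-45.9719 -19.4212 101.805 ] F [ 0.1123  0.1022 -0.8252] q [-0.4545  0.1693  0.3631  1.8708 -0.0689  1.1132  1.3381]
trans m [-0.004  -0.0006 -0.0002] ang deg [ 0.1106 -0.0224  0.4251]
```

View pics/s6.png

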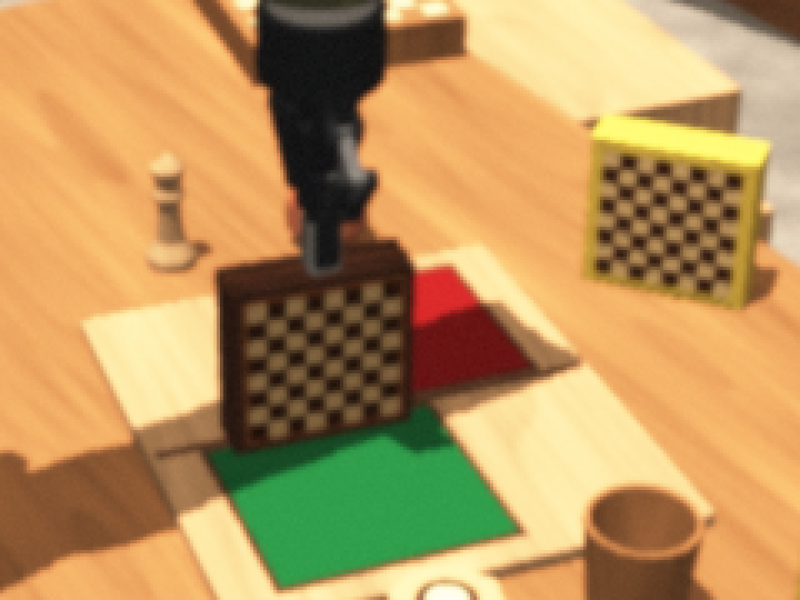

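The box has not moved, and the tip now appears over the box's top at crop (322,272). I check that against projection.

```bash
python3 - <<'E'
from h import *
p=robot.get_state()['position']
c=lambda q:(proj("side",q)-[220,150])*10/3
print("tcp",c(p), c(p+[0,0,60]))
for a,b in((-103,-18),(17,-18),(17,18),(-103,18)):print(a,b,c(W(a,b,0)),c(W(a,b,120)))
E
```

```text
tcp [[320.4666 304.1556]] [[320.2103 219.047 ]]
-103 -18 [[235.116  456.0072]] [[230.2678 294.3503]]
17 -18 [[410.6495 417.7162]] [[414.6059 258.8169]]
17 18 [[389.9669 388.4766]] [[392.8366 231.726 ]]
-103 18 [[217.7183 425.1212]] [[212.118  265.6568]]
```

```bash
python3 - <<'E'
from h import *
print((proj("side",[591.7,35.3,62.8])-[240,175])*4,"seen 435,253")
print((proj("side",[670.6,10.3,61.6])-[220,150])*2,"seen 328,167")
print((proj("side",[522.4,44.3,113.8])-[220,150])*10/3,"seen 310,252")
for z in (113.8,120,126,132,138,144): print(z,(proj("side",[518.4,19.9,z])-[220,150])*10/3)
print(robot.get_state())
E
```

```text
[[407.2268 295.2238]] seen 435,253
[[316.755  189.4316]] seen 328,167
[[305.9722 284.1327]] seen 310,252
113.8 [[320.1276 303.6406]]
120 [[320.1009 295.0452]]
126 [[320.0748 286.6847]]
132 [[320.0487 278.2823]]
138 [[320.0224 269.8376]]
144 [[319.996  261.3504]]
{'time_s': 11.7, 'qpos': array([-0.4541,  0.1691,  0.3638,  1.8711, -0.0688,  1.1132,  1.3384]), 'qd': array([-0.003 ,  0.0019, -0.0004, -0.0014,  0.0007, -0.001 , -0.012 ]), 'joint_torque': array([ -1.4502, -43.9636,   1.3225, -36.2935,  -0.2334,  -0.0571,
        -0.0937]), 'position': array([518.2762,  19.2743, 113.8019]), 'tcp_rot': array([[-0.986 ,  0.1669, -0.0001],
       [ 0.1669,  0.986 ,  0.0018],
       [ 0.0004,  0.0017, -1.    ]]), 'ft_force': array([ 0.0506, -0.721 , -0.2252]), 'wrist_torque': array([-0.0066, -0.0016, -0.0132]), 'gripper_width': -0.004704889437303776}
```

In all three pictures the real fingertip sits about 22 mm short of the reported TCP along the tool axis, so the finger passed over the box's top without touching it. I back out at the same height, then lower 20 mm and push.

Emit:
apply_moves(
  rows=[
    {"translation": [0, 0.01, -0.005], "angular": [0, 0, 0], "gripper": 0},
    {"translation": [0, 0.025, -0.005], "angular": [0, 0, 0], "gripper": 0},
    {"translation": [0, 0.04, -0.005], "angular": [0, 0, 0], "gripper": 0},
    {"translation": [0, 0.055, -0.005], "angular": [0, 0, 0], "gripper": 0},
    {"translation": [-0.002, 0.07, -0.005], "angular": [0, 0, 0], "gripper": 0},
    {"translation": [-0.004, 0.078, -0.002], "angular": [0, 0, 0], "gripper": 0},
    {"translation": [-0.004, 0.08, 0.008], "angular": [0, 0, 0], "gripper": 0},
    {"translation": [-0.004, 0.08, 0.02], "angular": [0, 0, 0], "gripper": 0},
  ],
)

```text
time_s: 12.5
position: [535.7, 97.5, 93.0]
tcp_rot: [[-0.986, 0.167, -0.0], [0.167, 0.986, 0.002], [0.0, 0.001, -1.0]]
ft_force: [-0.2, 0.7, -0.2]
gripper_width: -0.0
```

Emit:
apply_moves(
  rows=[
    {"translation": [0, -0.003, 0], "angular": [0, 0, 0], "gripper": 0},
    {"translation": [0, -0.007, 0], "angular": [0, 0, 0], "gripper": 0},
    {"translation": [0, -0.011, 0], "angular": [0, 0, 0], "gripper": 0},
    {"translation": [0, -0.015, 0], "angular": [0, 0, 0], "gripper": 0},
    {"translation": [0, -0.018, 0], "angular": [0, 0, 0], "gripper": 0},
    {"translation": [0, -0.021, 0], "angular": [0, 0, 0], "gripper": 0},
    {"translation": [0, -0.024, 0], "angular": [0, 0, 0], "gripper": 0},
    {"translation": [0, -0.027, 0], "angular": [0, 0, 0], "gripper": 0},
  ],
)

```text
time_s: 13.3
position: [531.1, 70.7, 93.0]
tcp_rot: [[-0.986, 0.167, -0.0], [0.167, 0.986, 0.002], [0.0, 0.002, -1.0]]
ft_force: [0.1, 1.9, 0.0]
gripper_width: -0.002
```

Emit:
apply_moves(
  rows=[
    {"translation": [0, -0.003, 0], "angular": [0, 0, 0], "gripper": 0},
    {"translation": [0, -0.006, 0], "angular": [0, 0, 0], "gripper": 0},
    {"translation": [0, -0.008, 0], "angular": [0, 0, 0], "gripper": 0},
    {"translation": [0, -0.01, 0], "angular": [0, 0, 0], "gripper": 0},
    {"translation": [0, -0.012, 0], "angular": [0, 0, 0], "gripper": 0},
    {"translation": [0, -0.014, 0], "angular": [0, 0, 0], "gripper": 0},
    {"translation": [0, -0.016, 0], "angular": [0, 0, 0], "gripper": 0},
    {"translation": [0, -0.018, 0], "angular": [0, 0, 0], "gripper": 0},
  ],
)

```text
time_s: 14.1
position: [528.1, 52.7, 92.9]
tcp_rot: [[-0.986, 0.167, -0.0], [0.167, 0.986, 0.002], [0.0, 0.002, -1.0]]
ft_force: [0.1, 0.5, 0.8]
gripper_width: -0.004
```

```bash
python3 - <<'E'
from h import *
delta(W(-42,-20,82),frame(-u,0))
E
```

```text
t 14.1 plank-frame [-42.1335  14.6521  80.9273] F [0.1364 0.4966 0.7908] q [-0.4836  0.219   0.3366  1.8614 -0.0834  1.0745  1.2886]
trans m [ 0.0001 -0.0347 -0.0011] ang deg [ 0.0859 -0.0217  0.3993]
```

Emit:
apply_moves(
  rows=[
    {"translation": [0, -0.002, 0], "angular": [0, 0, 0], "gripper": 0},
    {"translation": [0, -0.004, 0], "angular": [0, 0, 0], "gripper": 0},
    {"translation": [0, -0.006, 0], "angular": [0, 0, 0], "gripper": 0},
    {"translation": [0, -0.008, 0], "angular": [0, 0, 0], "gripper": 0},
    {"translation": [0, -0.01, 0], "angular": [0, 0, 0], "gripper": 0},
    {"translation": [0, -0.012, 0], "angular": [0, 0, 0], "gripper": 0},
    {"translation": [0, -0.014, 0], "angular": [0, 0, 0], "gripper": 0},
    {"translation": [0, -0.016, 0], "angular": [0, 0, 0], "gripper": 0},
  ],
)

```text
time_s: 14.9
position: [525.4, 36.8, 92.9]
tcp_rot: [[-0.986, 0.167, -0.0], [0.167, 0.986, 0.002], [0.0, 0.001, -1.0]]
ft_force: [-0.6, -0.9, 0.0]
gripper_width: 0.004
```

```bash
python3 - <<'E'
from h import *
delta(W(-42,-20,82),frame(-u,0))
cv2.imwrite("pics/s7.png",cv2.resize(robot.get_image("side")[150:330,220:460,::-1],(800,600),interpolation=3))
E
```

```text
t 14.9 plank-frame [-41.9885  -1.5168  80.9112] F [-0.5605 -0.9214  0.0449] q [-0.4651  0.2106  0.3468  1.8719 -0.0827  1.0726  1.3174]
trans m [ 0.0001 -0.0185 -0.0011] ang deg [ 0.085  -0.0171  0.4021]
```

View pics/s7.png

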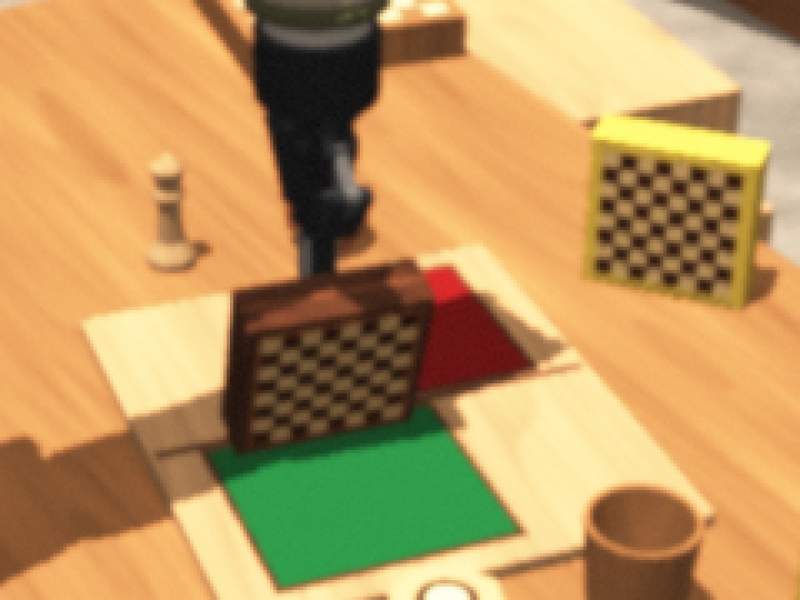

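The box now leans toward green, its front foot unmoved at (240,450)–(415,417). A little more and it will fall.

Emit:
apply_moves(
  rows=[
    {"translation": [0, -0.002, 0], "angular": [0, 0, 0], "gripper": 0},
    {"translation": [0, -0.004, 0], "angular": [0, 0, 0], "gripper": 0},
    {"translation": [0, -0.006, 0], "angular": [0, 0, 0], "gripper": 0},
    {"translation": [0, -0.009, 0], "angular": [0, 0, 0], "gripper": 0},
    {"translation": [0, -0.012, 0], "angular": [0, 0, 0], "gripper": 0},
    {"translation": [0, -0.015, 0], "angular": [0, 0, 0], "gripper": 0},
    {"translation": [0, -0.018, 0], "angular": [0, 0, 0], "gripper": 0},
    {"translation": [0, -0.02, 0], "angular": [0, 0, 0], "gripper": 0},
  ],
)

```text
time_s: 15.75
position: [521.9, 16.3, 92.9]
tcp_rot: [[-0.986, 0.167, -0.0], [0.167, 0.986, 0.001], [0.0, 0.001, -1.0]]
ft_force: [-1.1, -0.2, 0.1]
gripper_width: 0.002
```

Emit:
apply_moves(
  rows=[
    {"translation": [0, 0, 0], "angular": [0, 0, 0], "gripper": 0},
    {"translation": [0, 0, 0], "angular": [0, 0, 0], "gripper": 0},
    {"translation": [0, 0.01, -0.01], "angular": [0, 0, 0], "gripper": 0},
    {"translation": [0, 0.03, -0.03], "angular": [0, 0, 0], "gripper": 0},
    {"translation": [0, 0.06, -0.05], "angular": [0, 0, 0], "gripper": 0},
    {"translation": [0, 0.09, -0.07], "angular": [0, 0, 0], "gripper": 0},
    {"translation": [0, 0.12, -0.09], "angular": [0, 0, 0], "gripper": 0},
    {"translation": [0, 0.15, -0.1], "angular": [0, 0, 0], "gripper": 0},
  ],
)

```text
time_s: 16.55
position: [547.8, 166.6, 196.0]
tcp_rot: [[-0.986, 0.167, 0.003], [0.167, 0.986, 0.003], [-0.002, 0.003, -1.0]]
ft_force: [0.1, 0.2, -0.4]
gripper_width: 0.002
```

```bash
python3 - <<'E'
from h import *
delta(W(-42,-20,82),frame(-u,0))
cv2.imwrite("pics/s8.png",cv2.resize(robot.get_image("side")[190:340,240:440,::-1],(800,600),interpolation=3))
E
```

```text
t 16.55 plank-frame [-42.4851 130.2483 183.9843] F [ 0.0769  0.2095 -0.4239] q [-0.6108  0.2157  0.2758  1.6326 -0.0625  1.2982  1.0789]
trans m [ 0.0008 -0.1506  0.1015] ang deg [0.1923 0.1264 0.4034]
```

View pics/s8.png

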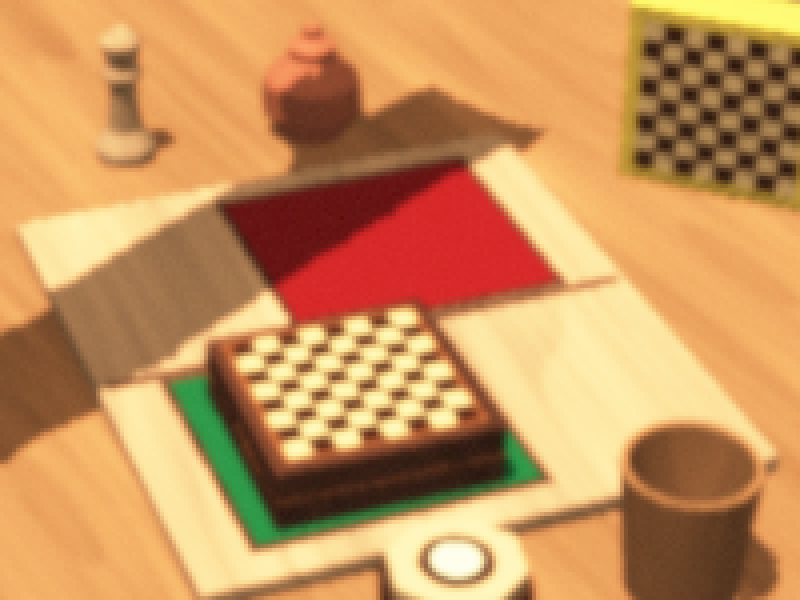

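The box lies flat on green, with its top corners at crop (208,343), (418,303), (505,428) and (278,470). A numeric check follows.

```bash
python3 - <<'E'
from h import *
S=lambda a:(np.float64(a)+.5)/4+[240,190]-.5
for p in back("side",S([(208,343),(418,303),(505,428),(278,470)]),48):print("top",Pf(p))
for p in back("side",S([(275,525),(502,475)]),12):print("foot",Pf(p))
for p in back("side",S([(167,382),(545,480),(255,548)]),12): print("green corner",Pf(p))
# top camera: extent of green pixels around
im=robot.get_image("top").astype(int); m=(im[...,1]>im[...,0]*1.5)&(im[...,1]>im[...,2]*1.3)&(im[...,1]>50)
y,x=np.nonzero(m); P=np.array([Pf(p) for p in back("top",np.c_[x,y],12)]); P=P[(abs(P[:,0])<160)&(abs(P[:,1])<180)]
print(len(P),P.min(0),P.max(0))
H=np.histogram2d(P[:,1],P[:,0],bins=[np.arange(-160,5,10),np.arange(-130,50,10)])[0].astype(int);print(H)
E
```

```text
top [-103.0263  -28.0827   36.    ]
top [ 12.5211 -32.0839  36.    ]
top [  10.7274 -147.9029   36.    ]
top [-104.7602 -140.1429   36.    ]
foot [-105.4702 -136.8758    0.    ]
foot [  14.2672 -139.86     -0.    ]
green corner [-119.2792   -5.5131    0.    ]
green corner [  32.7557 -151.0648    0.    ]
green corner [-120.2985 -149.8003    0.    ]
1072 [-117.2432 -148.7231    0.    ] [34.953  -6.9374  0.    ]
[[ 0  0  0  0  0  0  0  0  0  0  0  0  0  0  0  0  0]
 [ 0 12 13  1  1  0  1  0  0  0  0  0  0  0  0 13  9]
 [ 0 14 10  0  0  0  0  0  0  0  0  0  0  0  0 15  8]
 [ 0 14 11  0  0  0  0  0  0  0  0  0  0  0  0 13 10]
 [ 0 15 11  0  0  0  0  0  0  0  0  0  0  0  0 12  9]
 [ 0 14 12  0  0  0  0  0  0  0  0  0  0  0  0 14  8]
 [ 0 14 13  0  0  0  0  0  0  0  0  0  0  0  0 12  8]
 [ 0 14 13  0  0  0  0  0  0  0  0  0  0  0  0 12 10]
 [ 0 14 13  0  0  0  0  0  0  0  0  0  0  0  0 12  9]
 [ 0 14 15  0  0  0  0  0  0  0  0  0  0  0  0 11  9]
 [ 0 14 14  0  0  0  0  0  0  0  0  0  0  0  0 10  9]
 [ 0 14 14  0  0  0  0  0  0  0  0  0  0  0  0 10 10]
 [ 0 13 16  0  0  0  0  0  0  0  0  0  0  0  0  8  9]
 [ 0 14 17  3  4  5  5  6  6  5  8  6  9  8  8 14  8]
 [ 0 14 18 21 18 18 20 19 17 20 18 19 18 17 19 19  9]
 [ 0  3  8  5  5  8  5  5  8  5  5  6  5  6  6  4  4]]
```

```bash
python3 -c "
from bench import robot
print(robot.sign_off())"
```

```text
the job is handed in; nothing more can be done
None
```

The games box now lies flat inside the green panel, and I handed the job in at about 16.6 s with the arm clear. I slid it about 37 mm along the plank with the shut fingers until it was level with the panel, then pushed it high on its rear face until it fell.

**Last checks:** In the plank's axes, measured on the side picture, the box spans about -105 to +14 mm along x. The panel spans about -120 to +34 mm.
- **Across the plank:** the outer edge of the box is at about -138 mm, and the panel's outer edge is at about -150 mm.
- **From above:** green felt showed on all four sides. On the outer side the strip was narrow and partly hidden by the box's height.
- **Wares:** the king, pot and cup stood where they had been. Only part of the casket was in the last picture, and the arm never went near it.
- **Forces:** the readings I took stayed under about 4 N.

**What disagreed:**
- **Fingertip offset:** the real fingertips sat about 22 mm short of the reported TCP. Because of this, the first try at toppling passed just over the top of the box without touching it. I lowered the tool 20 mm and repeated the push.
- **Side-camera heights:** during the slide, the side camera put the top and bottom edges of the box's front face about 10 mm apart across the plank. That left the box's turn uncertain by a couple of degrees.

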